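Load a pigment pot into the carousel and click it round

TASK

Put the red pigment pot into the empty pocket of the paint carousel while that pocket is at the white loading mark, and press it down gently until it is fully home on its cork seat. Let go of it, then turn the carousel by its black knob exactly one click counter-clockwise (seen from above), so that the red pot rests at the brass pointer. Leave the green and blue pots, the bowl and the brush jar where they stand.

Things in the scene. Friction and masses are not known exactly. Their poses are not given: they have to be found in the camera images.
- red_pot_mid (a point): Red pot, a closed glass pigment jar: upright cylinder 40 mm diameter, 95 mm tall, smooth and round, its last 8 mm tapering to 33 mm at the foot diameter; 0.14 to 0.28 kg. This point is its centre, 47.5 mm above its foot (and on its axis). It is the one to load.
- green_pot_mid (a point): Green pot, a closed glass pigment jar: upright cylinder 40 mm diameter, 95 mm tall, smooth and round, its last 8 mm tapering to 33 mm at the foot diameter; 0.2 kg. This point is its centre, 47.5 mm above its foot (and on its axis). Bystander.
- blue_pot_mid (a point): Blue pot, a closed glass pigment jar: upright cylinder 40 mm diameter, 95 mm tall, smooth and round, its last 8 mm tapering to 33 mm at the foot diameter; 0.2 kg. This point is its centre, 47.5 mm above its foot (and on its axis). Bystander.
- carousel_base: Fixed round dark wooden base of the carousel, 270 mm diameter; origin on the turning axis at table height. At its rim, 140 mm from the axis, stand two tabs 40 mm high: the white loading mark in the base's -y direction, and the brass pointer 60 degrees counter-clockwise of it seen from above (at -30 degrees from the base's x axis).
- carousel (a joint): Angle of the carousel, rad, growing counter-clockwise from above. It clicks every 60 degrees (0, 1.047, ...): at 0 the empty pocket is at the white mark, at 1.047 at the brass pointer. Starts at or near 0. A spring detent draws it into the nearest click; the crest is half-way. Turning it takes up to about 0.3 N m. Never turn it beyond the next click or back over a crest.
- pocket (a point): Centre of the mouth of the only empty pocket, 103 mm above the table, 85 mm from the turning axis; turns with the carousel. An upright aluminium cup open at the top, 44 mm inside, 52 mm outside diameter, its top 6 mm flared to about 50 mm inside. The five other pockets, 60 degrees apart, hold fixed pots, tops 141 mm above the table. Never press the pot onto the carousel with more than 25 N.
- pocket_nibs (a point): Centre of the pocket 12 mm below its mouth, at the height of three brass spring nibs that squeeze the pot by about 1.3 mm each. Pushing the pot past them takes some 4 to 8 N (more at first if it is off-centre), and they then hold it at whatever height it is left.
- pocket_floor (a point): Centre of the pocket's bottom, 54 mm below its mouth. Above it sits a cork seat, screwed to a height that differs each time and is not measured: its top lies 22 to 48 mm below the mouth. The pot is home when its foot presses flat on the seat, felt as the push rising well above the nibs' drag.
- knob_grip (a point): Centre of the carousel's black knob, on the turning axis, 161 mm above the table: a bar 60 mm long (its x axis), 14 mm thick (its y axis), 26 mm high, on a 28 mm stem. Fixed to the carousel: turning it turns the carousel.
- bowl: Blue ceramic bowl, 120 mm across, 55 mm high; origin under its centre. Bystander.
- brush_jar: White ceramic jar of 70 mm diameter, 85 mm high, with paint brushes standing out to about 190 mm; origin under its centre. Bystander.
There are look-alikes about, which are no part of the job. What is meant by the part that bears red_pot_mid is not orange or pink, and is the larger of those in its own colour.

How it is judged (in metres and radians):
On the way, in this order (a step that is already met when the one before it is completed fails the run):
1. the red pot stands fully home on its cork seat in the pocket, with the carousel still at the loading click (distance between red_pot_mid and seat_c0 below 0.0517 m and horizontal distance between red_pot_mid and pocket below 0.004 m and angle between red_pot_mid's own z axis and vertical below 0.09 rad and value of joint carousel between -0.3 and 0.3 rad), for 0.2 s.
2. the carousel has been turned one click counter-clockwise with the pot still home (distance between red_pot_mid and seat_c0 below 0.0517 m and horizontal distance between red_pot_mid and pocket below 0.004 m and angle between red_pot_mid's own z axis and vertical below 0.09 rad and value of joint carousel between 0.9772 and 1.1172 rad), for 0.2 s.
At the end, for the whole second after the job is handed in: The red pot stands upright (within 5 degrees) in the pocket, centred within 4 mm, its foot within about 1.5 mm of the cork seat; the carousel rests in the click one step counter-clockwise of the start, within 4 degrees (1.047 +- 0.07 rad), released (all of step 2 and velocity of joint carousel between -0.1 and 0.1 rad/s and contact force between red_pot and the fingers below 0.1 N); the robot touches nothing.
It fails at once if the red pot and the carousel are pressed together with more than 34 N in all (the nibs' own squeeze of about 12 N counts; reached at a push of about 25 N) (contact force between red_pot and carousel above 34 N).
It fails at once if the carousel is turned past the next click towards the one after it, or back over a crest (value of joint carousel above 1.5972 rad or value of joint carousel below -0.55 rad).
It fails at once if a bystander is moved by more than 30 mm (distance of any of green_pot_mid, blue_pot_mid, bowl, brush_jar from where it was at the start of the episode above 0.03 m).
It also fails if it takes over 64 s, if anything falls off the work surface, if the arm or the gripper's body presses on something with over 40 N, if the wrist force passes 120 N, or if a joint passes its speed limit or range.

ROBOT

A 7-joint arm with a two-finger parallel gripper is mounted at the origin on the work surface. World frame = base frame: x ahead of the robot, y to its left, z up, the work surface at z = 0. Lengths are in m, angles in degrees, forces in N, time in s.
With the tool pointing down it reaches from about 0.425 to 0.875 m from the base axis. Payload 4.7 kg.
Tool frame: the origin (TCP) lies at the very end of the fingers, on their centre line; the grasp point (between the pads) lies 19 mm behind it; z points along the fingers, y is the line along which they close (so a half turn about z gives the same grasp; the last joint's range is limited). The gripper opens to 87 mm and grips with 3 to 60 N. Pads are 19 mm wide; open, the fingers measure 117 mm over their backs; the gripper's body (75 mm by 190 mm) begins 51 mm behind the grasp point.
Start: joints at [67.729, 18.392, -4.016, 83.108, 1.295, 78.541, -3.26], TCP at [0.255, -0.598, 0.223] pointing down, gripper open.
Joint ranges: [-163.93, 163.93], [-17.29, 119.83], [-79.2, 71.16], [3.27, 140.29], [-89.18, 269.18], [5.43, 117.66], [-154.24, 154.24]. Speed limits (degrees/s): [147.25, 147.25, 180, 180, 180, 180, 180].

INTERFACE

Orientations are given as [roll, pitch, yaw] about the fixed x, y, z axes, in that order (R = Rz(yaw) Ry(pitch) Rx(roll)).
In Python, from cell import telemetry, cams, env gives the robot as it stands.
- The arm moves only by the tool arm_command, never from a script. Its argument "series" is text: rows parted by semicolons, each of 5 numbers parted by spaces: the shift along the tool's x, y, z in mm, then the turn about the tool's z in rad, then the closure in counts, from 0 (fully open) to 255 (shut). A call has 1 to 20 rows; each row shifts and turns the commanded pose from where the row before left it, along the tool's axes as they then stand; what a row does not reach is not made up. A row lasts 1/12 s, in which the tool goes at most 41.7 mm and 7.16 degrees, less where a joint would pass 70% of its speed; a pose out of reach is approached as far as the arm can. A call is refused whole if a number of a shift passes 41.7 or a number of a turn 0.125, either way. A call with a gripper value outside its range is refused whole. The fingers move at their own pace and stop on an object; "squeeze" is the grip in N (left out, the last holds). Time passes only in rows, so rows that do not move let the fingers close. It gives the time, the measured TCP pose, the force, the opening and the grip force at its end, in the units of the state.
- telemetry.get_obs(): the state, without advancing time (a new reading comes with each control period).
- cams.read_camera(name): name is "scene" or "side" or "wrist"; returns the picture (384x512x3 uint8, blue, green, red); there is no depth.
- cams.calibration(name): a dict with "K" (3x3 intrinsics, pixels), "origin" and "rotation" of the camera in the world; the wrist camera has in their place "hand_eye" (4x4, takes a point from camera to tool coordinates, whose origin is the TCP and whose axes are the flange's). Camera axes: x right, y down, z forward; pixel columns grow to the right and rows downward; lengths in m; the calibration is good to about 2 mm. A picture is of the moment at which its call begins: read the wrist's pose just before it. calibration takes no time and is no camera call.
- env.sign_off(): hands the job in; it is judged then, once.
The state is a dict: "time_s": time; "qpos": joint angles; "joint_velocities": joint speeds; "effort": joint torques, N m; "tool_pos": TCP position; "tool_rot": TCP orientation; "force": force on the tool from outside, world axes, zero at the start; "wrist_torque": the same for the moment, N m; "grip_width": finger opening in m; "grasp_force": force on a finger pad.
Only numpy, scipy, OpenCV 4.12 (cv2) and the standard library are available. Lean on these libraries where they do the work, as an engineer would, in place of code of your own. Each camera call takes 0.05 s, during which the arm holds its last target. There are 200 camera calls.

## Working session

There is one attempt and no reset: what is moved stays moved. The work goes in short steps, Python scripts to look and compute and a tool call to move; the robot and the scene stay as the last step left them, time stands still between calls to the robot, and variables do not carry over. Pictures are saved under pics/ and viewed, at most 10 in all, crops included, and the job is handed in when it is done.

Besides the shell and the picture viewer there is one more tool, called after "Emit:" as name(argument=value, ...) on one line, values as JSON. arm_command: Moves the arm, as the interface text tells. Its arguments: {"type":"object","properties":{"series":{"type":"string"},"squeeze":{"type":"number"}},"required":["series"]}

```bash
mkdir -p pics; ls
python3 - <<'E'
from cell import telemetry,cams,env
import cv2,numpy as np
o=telemetry.get_obs();print(o)
a=cams.read_camera("scene");b=cams.read_camera("side")
cv2.imwrite("pics/scene0.png",a);cv2.imwrite("pics/side0.png",b)
for n in("scene","side","wrist"):
    print(n,cams.calibration(n))
E
```

```text
pics
{'time_s': 0.0, 'qpos': array([67.73044045, 18.43801893, -4.01538423, 83.17469805,  1.29590963,
       78.5413796 , -3.26201562]), 'joint_velocities': array([-0.01499417, -0.02063235,  0.06010927,  0.05758391,  0.03945719,
        0.00668471, -0.00719314]), 'effort': array([-2.96711187e-05, -4.91296363e+01, -4.03870884e-01, -3.12527168e+01,
       -6.38241973e-02,  4.37527313e-02,  1.89922807e-04]), 'tool_pos': array([ 0.25451173, -0.59749601,  0.22147509]), 'tool_rot': array([-1.79891198e+02,  6.74112733e-03,  2.30773372e+01]), 'force': array([ 0.04890152, -0.26975629, -0.15905063]), 'wrist_torque': array([-0.00373249,  0.02023218, -0.00223195]), 'grasp_force': 0.0, 'grip_width': 0.08691131207544252}
scene {'K': array([[427.38689592,   0.        , 252.86908212],
       [  0.        , 427.38689592, 195.39157207],
       [  0.        ,   0.        ,   1.        ]]), 'origin': array([1.5109347 , 0.35644648, 0.97521482]), 'rotation': array([-130.16487514,   -0.50388024,  112.28745607])}
side {'K': array([[467.51867345,   0.        , 261.31982399],
       [  0.        , 467.51867345, 193.3743623 ],
       [  0.        ,   0.        ,   1.        ]]), 'origin': array([ 0.44653932, -0.81007394,  0.98489824]), 'rotation': array([-137.11474989,   -1.08741126,   -7.59156621])}
wrist {'K': array([[265.617191  ,   0.        , 253.80450243],
       [  0.        , 265.617191  , 186.6812666 ],
       [  0.        ,   0.        ,   1.        ]]), 'hand_eye': array([[-3.99588953e-04, -9.63137542e-01, -2.69009136e-01,
         7.34646916e-02],
       [ 9.99999920e-01, -3.82938838e-04, -1.14368420e-04,
         4.70948405e-04],
       [ 7.13847317e-06, -2.69009161e-01,  9.63137618e-01,
        -1.62334414e-01],
       [ 0.00000000e+00,  0.00000000e+00,  0.00000000e+00,
         1.00000000e+00]])}
```

View pics/scene0.png

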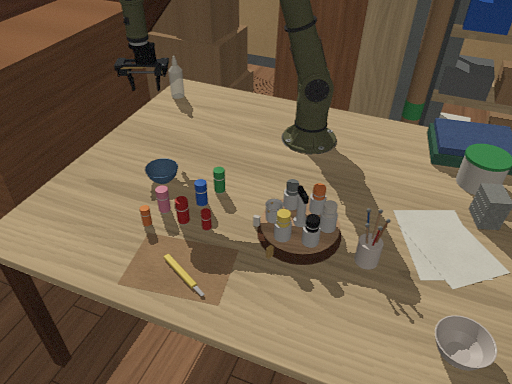

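View pics/side0.png

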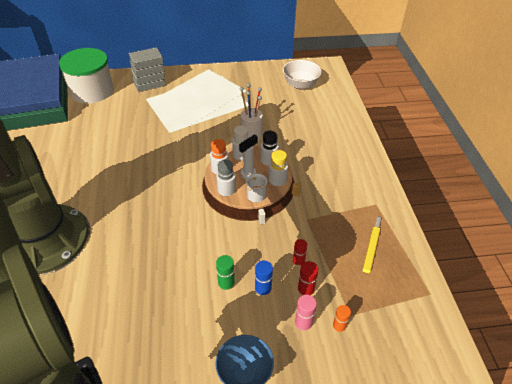

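The scene view has four candidates: big red (182,210), small red (206,219), pink (163,198) and orange (146,215). In the side view, big red is at (308,278) and small red at (300,252). The larger true-red one fits the description. I'll confirm it in an enlarged crop and read positions there.

Run:
```python
import cv2,numpy as np
a=cv2.imread("pics/scene0.png");b=cv2.imread("pics/side0.png")
def crop(im,x,y,w,h,s):
    c=cv2.resize(im[y:y+h,x:x+w],None,fx=s,fy=s,interpolation=cv2.INTER_CUBIC)
    for i in range(0,w,10):
        cv2.line(c,(i*s,0),(i*s,12 if (x+i)%50==0 else 5),(0,0,0),1)
        if (x+i)%20==0: cv2.putText(c,str(x+i),(i*s,22),0,.35,(0,0,0),1)
    for i in range(0,h,10):
        cv2.line(c,(0,i*s),(5,i*s),(0,0,0),1)
        if (y+i)%20==0: cv2.putText(c,str(y+i),(6,i*s+4),0,.35,(0,0,0),1)
    return c
A=crop(a,140,160,210,100,3); B=crop(b,200,130,130,175,3)
cv2.imwrite("pics/cropA.png",cv2.resize(crop(a,140,160,200,100,4),None,fx=1,fy=1))
cv2.imwrite("pics/cropB.png",crop(b,200,130,150,175,3))
```

```text
(no output)
```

View pics/cropA.png

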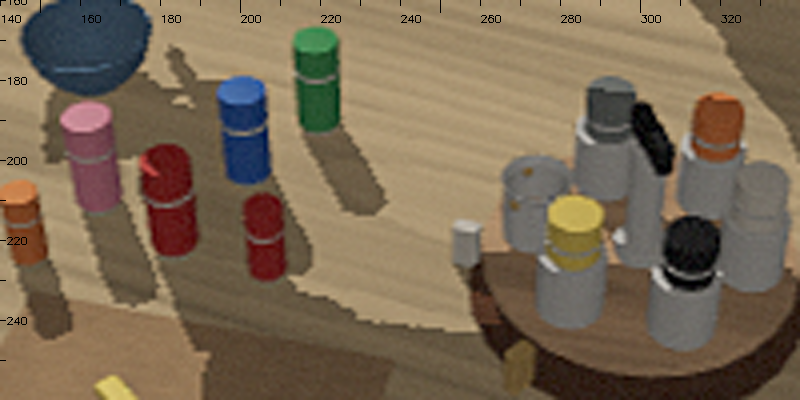

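View pics/cropB.png

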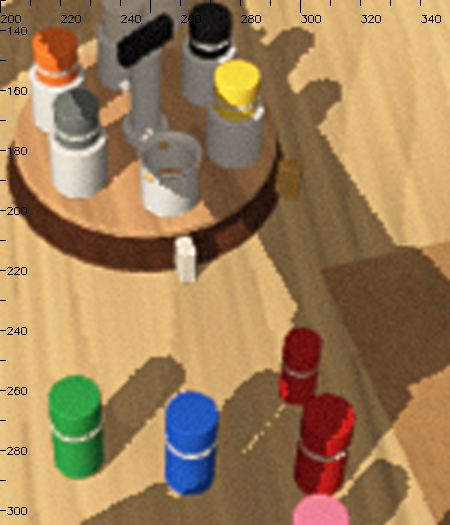

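Crops: big red spans scene x 175–189, y 196–224, and is clearly larger than the small red at (206,219). It is deep red, while its neighbours are pink and orange, so it is the one. Pocket mouth is at scene (274,203.7) and side (257,181.7). Knob is at scene (303,194.5) and side (248.3,143.3).

```bash
cat > h.py <<'E'
import numpy as np,cv2
from scipy.spatial.transform import Rotation as R
from cell import telemetry,cams
def pose(n,obs=None):
    c=cams.calibration(n)
    if n!="wrist": return c["K"],R.from_euler("xyz",c["rotation"],degrees=True).as_matrix(),np.array(c["origin"])
    o=obs or telemetry.get_obs(); Rt=R.from_euler("xyz",o["tool_rot"],degrees=True).as_matrix(); H=c["hand_eye"]
    return c["K"],Rt@H[:3,:3],o["tool_pos"]+Rt@H[:3,3]
def ray(P,uv):
    K,Rm,t=P; d=Rm@np.linalg.inv(K)@[uv[0],uv[1],1]; return t,d/np.linalg.norm(d)
def tri(obs):
    A=np.zeros((3,3));b=np.zeros(3);rs=[ray(P,uv) for P,uv in obs]
    for t,d in rs: M=np.eye(3)-np.outer(d,d);A+=M;b+=M@t
    x=np.linalg.solve(A,b); return x,[np.linalg.norm((np.eye(3)-np.outer(d,d))@(x-t))*1000 for t,d in rs]
def proj(P,X):
    K,Rm,t=P; p=K@Rm.T@(np.array(X)-t); return p[:2]/p[2]
def atz(P,uv,z):
    t,d=ray(P,uv); return t+d*(z-t[2])/d[2]
E
python3 - <<'E'
from h import *
np.set_printoptions(precision=4,suppress=True)
S=pose("scene");D=pose("side")
for n,a,b in [("redtop",(182,199.2),(309.7,267.3)),("redmid",(182.4,210),(307.7,278.3)),("pocket",(274,203.7),(257,181.7)),("knob",(303,194.5),(248.3,143.3)),("white",(256.7,216),(261.7,210.7)),("brass",(270,246),(296.3,184)),
("green",(219.3,180),(225.3,272.3)),("blue",(201,192.5),(263.5,277.5)),("smallred",(206,219),(300,252)),("pink",(162.5,199),(306,312))]:
    print(n,*tri([(S,a),(D,b)]))
print("knob ends",atz(D,(240,148),.174),atz(D,(257.3,138.5),.174))
E
```

```text
redtop [ 0.6499 -0.2313  0.0957] [np.float64(2.1302063946039747), np.float64(2.130206394604044)]
redmid [ 0.6504 -0.2329  0.0507] [np.float64(0.5548918305051815), np.float64(0.5548918305051606)]
pocket [0.5646 0.0458 0.102 ] [np.float64(2.027932193530229), np.float64(2.027932193530169)]
knob [0.5528 0.1324 0.1601] [np.float64(0.0019942360230403573), np.float64(0.001994236023041595)]
white [ 0.573  -0.0057  0.0406] [np.float64(0.18000097414405158), np.float64(0.18000097414404917)]
brass [0.6819 0.0799 0.0428] [np.float64(0.573161309765588), np.float64(0.5731613097656312)]
green [ 0.4609 -0.1925  0.049 ] [np.float64(0.18742516570596293), np.float64(0.18742516570603654)]
blue [ 0.5483 -0.2186  0.0506] [np.float64(0.08994510018236604), np.float64(0.08994510018232481)]
smallred [ 0.6489 -0.1495  0.0403] [np.float64(0.5015962425616578), np.float64(0.5015962425614191)]
pink [ 0.6293 -0.3192  0.0522] [np.float64(0.12674963927155247), np.float64(0.12674963927152652)]
knob ends [0.5275 0.1004 0.174 ] [0.577 0.133 0.174]
```

Emit:
arm_command(series="36.2 -12.9 -2.9 0 0;36.2 -12.9 -2.9 0 0;36.2 -12.9 -2.9 0 0;36.2 -12.9 -2.9 0 0;36.2 -12.9 -2.9 0 0;36.2 -12.9 -2.9 0 0;36.2 -12.9 -2.9 0 0;36.2 -12.9 -2.9 0 0;36.2 -12.9 -2.9 0 0;36.2 -12.9 -2.9 0 0;36.2 -12.9 -2.9 0 0;36.2 -12.9 -2.9 0 0;36.2 -12.9 -2.9 0 0;36.2 -12.9 -2.9 0 0;0 0 0 -0.119 0;0 0 0 -0.119 0;0 0 0 -0.119 0;0 0 0 -0.119 0;0 0 0 -0.119 0;0 0 0 -0.119 0")

```text
time_s: 1.77
tool_pos: [0.65, -0.2331, 0.2623]
tool_rot: [-179.9, 0.0, 64.3]
force: [0.9, -0.2, -0.0]
grip_width: 0.0869
grasp_force: 0.0
```

Emit:
arm_command(series="0 0 0 -0.119 0;0 0 0 -0.119 0;0 0 0 -0.119 0;0 0 0 -0.119 0;0 0 0 -0.119 0;0 0 0 0 0;0 0 0 0 0")

```text
time_s: 2.35
tool_pos: [0.65, -0.2333, 0.2626]
tool_rot: [-180.0, -0.0, 97.9]
force: [-0.5, 0.1, -0.7]
grip_width: 0.0872
grasp_force: 0.0
```

Run:
```python
from h import *
np.set_printoptions(precision=4,suppress=True)
o=telemetry.get_obs();P=pose("wrist",o);im=cams.read_camera("wrist")
np.save("p1.npy",np.array([o["tool_pos"],o["tool_rot"]]))
cv2.imwrite("pics/w1.png",im)
print(o["tool_pos"],o["tool_rot"],o["qpos"],proj(P,(.6502,-.232,.095)),proj(P,(.6502,-.232,.0)))
```

```text
[ 0.65   -0.2333  0.2626] [-179.9556   -0.0302   97.8862] [ 38.8793  25.5856 -31.0131  72.0259  12.8765  85.823   17.3322] [254.2587 171.4048] [254.2642 158.9006]
```

View pics/w1.png

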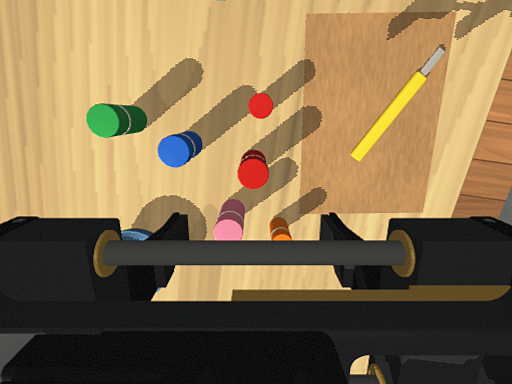

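The wrist view shows the red top disc at about (253,172), against a predicted (254,171). The small red is at (261,105), pink at (228,229) and orange at (281,229). I'll refine the disc centre with colour.

Run:
```python
from h import *
im=cv2.imread("pics/w1.png").astype(int)
m=((im[...,2]>170)&(im[...,1]<70)&(im[...,0]<70)).astype(np.uint8)
n,l,s,c=cv2.connectedComponentsWithStats(m)
p=np.load("p1.npy");P=pose("wrist",{"tool_pos":p[0],"tool_rot":p[1]})
for i in range(1,n):
    if s[i,4]>60: print(s[i],c[i],atz(P,c[i],.095))
```

```text
[249  93  24  25 472] [260.27754237 105.3029661 ] [ 0.64627099 -0.151557    0.095     ]
[238 159  30  30 707] [252.68882603 173.4738331 ] [ 0.64859153 -0.23493618  0.095     ]
```

Emit:
arm_command(series="-1 -1 40 0 0;0 0 40 0 0;0 0 40 0 0;0 0 35 0 0;0 0 25 0 0;0 0 15 0 0;0 0 6.5 0 0;0 0 0 0 0;0 0 0 0 255;0 0 0 0 255;0 0 0 0 255;0 0 0 0 255;0 0 0 0 255;0 0 0 0 255;0 0 0 0 255;0 0 0 0 255;0 0 0 0 255;0 0 0 0 255", squeeze=40)

```text
time_s: 3.9
tool_pos: [0.6493, -0.2344, 0.0617]
tool_rot: [-180.0, 0.0, 98.1]
force: [0.2, -0.3, 0.0]
grip_width: 0.0391
grasp_force: 40.0
```

Emit:
arm_command(series="0 0 -20 0 255;0 0 -40 0 255;0 0 -40 0 255;0 0 -40 0 255;20 -4 0 0 255;36 -7 0 0 255;36 -7 0 0 255;36 -7 0 0 255;36 -7 0 0 255;36 -7 0 0 255;20 -4 0 0 255;9 -2 0 0 255;0 0 0 0 255;0 0 0 0 255;0 0 0 0 255")

```text
time_s: 5.15
tool_pos: [0.573, -0.0166, 0.2013]
tool_rot: [-180.0, 0.1, 97.9]
force: [0.4, -0.8, -2.5]
grip_width: 0.0389
grasp_force: 40.0
```

Run:
```python
from h import *
np.set_printoptions(precision=4,suppress=True)
o=telemetry.get_obs();P=pose("wrist",o);im=cams.read_camera("wrist")
np.save("p2.npy",np.array([o["tool_pos"],o["tool_rot"]]))
cv2.imwrite("pics/w2raw.png",im); cv2.imwrite("pics/side2.png",cams.read_camera("side")); cv2.imwrite("pics/scene2.png",cams.read_camera("scene"))
u,v=proj(P,(.5646,.0458,.103)); print(u,v,o["tool_pos"],o["tool_rot"],o["force"])
x,y=int(u)-100,int(v)-75
x=max(x,0);y=max(y,0);print(x,y)
cv2.imwrite("pics/w2.png",cv2.resize(im[y:y+150,x:x+200],None,fx=4,fy=4,interpolation=cv2.INTER_CUBIC))
```

```text
254.04729979470022 123.37831083043514 [ 0.573  -0.0166  0.2013] [-179.976     0.0614   97.9015] [ 0.3789 -0.8014 -2.4952]
154 48
```

View pics/w2.png

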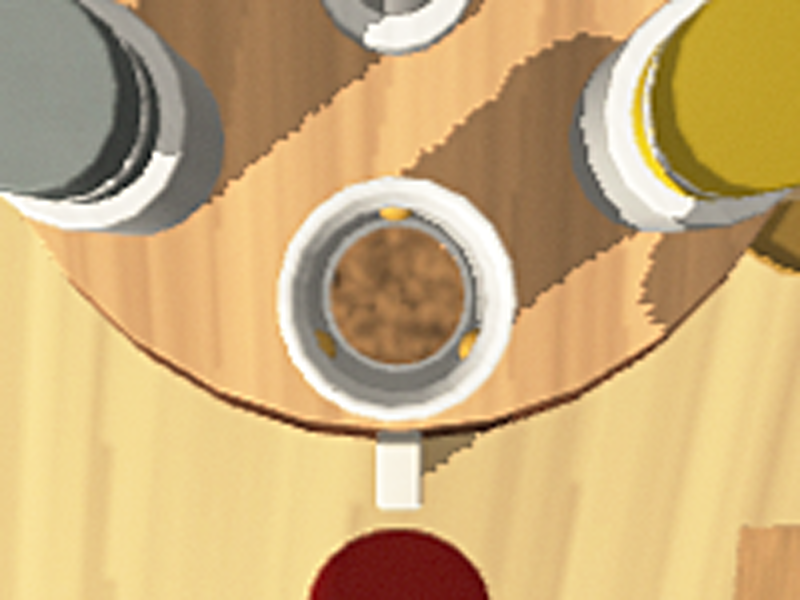

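The mouth ring's centre is at crop (397,298), which is wrist pixel (253.2,122.4). The cork and three nibs are visible, and the held pot's front edge tops out at crop y≈528. I'll check both against predictions.

Run:
```python
from h import *
np.set_printoptions(precision=4,suppress=True)
p=np.load("p2.npy");o={"tool_pos":p[0],"tool_rot":p[1]};P=pose("wrist",o)
im=cv2.imread("pics/w2raw.png").astype(int)
c=(252.9,122.1);X=atz(P,c,.103);print("pocket wrist",X)
Rt=R.from_euler("xyz",p[1],degrees=True).as_matrix()
print("tool-frame shift mm",1000*Rt.T@(X-p[0]), "prior",1000*Rt.T@(np.array([.5646,.0458,.103])-p[0]))
for q in [(20,0,-34),(20,0,53),(16.5,0,61)]: print(q,proj(P,p[0]+Rt@np.array(q)/1000))
print([ (v,im[v,253].tolist()) for v in range(174,190)])
for v in (186,192,198): 
    r=np.where((im[v,200:310,2]-im[v,200:310,1]>50)&(im[v,200:310,1]<60))[0]+200; print(v,r.min(),r.max(),len(r))
# tab/cork floor estimate: cork radius
S=pose("scene");D=pose("side")
print(tri([(P,c),(S,(274,203.7)),(D,(257,181.7))]))
```

```text
pocket wrist [0.5634 0.0468 0.103 ]
tool-frame shift mm [64.2605 -0.8387 98.1877] prior [63.0734  0.2552 98.1885]
(20, 0, -34) [253.5464 218.5193]
(20, 0, 53) [253.7447 178.5054]
(16.5, 0, 61) [253.7575 180.2258]
[(174, [236, 248, 251]), (175, [171, 212, 227]), (176, [129, 193, 226]), (177, [128, 193, 227]), (178, [133, 198, 231]), (179, [143, 214, 243]), (180, [54, 83, 132]), (181, [7, 4, 99]), (182, [12, 16, 105]), (183, [21, 27, 111]), (184, [21, 26, 108]), (185, [17, 19, 108]), (186, [15, 20, 107]), (187, [21, 22, 109]), (188, [14, 19, 106]), (189, [20, 23, 110])]
186 238 268 31
192 234 273 40
198 231 275 45
(array([0.5641, 0.0462, 0.1017]), [np.float64(0.9170827751641967), np.float64(1.6733930045980878), np.float64(2.453991623020905)])
```

Emit:
arm_command(series="15 -0.6 0 0 255;25 0 0 0 255;18 0 0 0 255;7.3 0 0 0 255;0 0 0 0 255;0 0 0 0 255;0 0 10 0 255;0 0 10 0 255;0 0 10 0 255;0 0 5 0 255;0 0 3 0 255;0 0 2 0 255;0 0 2 0 255;0 0 0 0 255;0 0 0 0 255")

```text
time_s: 6.55
tool_pos: [0.563, 0.0507, 0.1599]
tool_rot: [180.0, 0.0, 98.1]
force: [0.1, -0.5, -2.3]
grip_width: 0.0392
grasp_force: 40.0
```

Run:
```python
from h import *
np.set_printoptions(precision=4,suppress=True)
o=telemetry.get_obs();print(o["tool_pos"],o["tool_rot"],o["force"],o["wrist_torque"])
im=cams.read_camera("wrist");s=cams.read_camera("side");c=cams.read_camera("scene")
f=lambda i,x,y,w,h:cv2.resize(i[y:y+h,x:x+w],(w*600//h,600) if 0 else (400,400),interpolation=cv2.INTER_CUBIC)
cv2.imwrite("pics/c3.png",np.hstack([f(s,210,110,100,100),f(c,225,150,100,100)]))
```

```text
[0.563  0.0507 0.1599] [179.9754   0.0084  98.0833] [ 0.0513 -0.483  -2.2789] [ 0.018  -0.1118  0.0084]
```

View pics/c3.png

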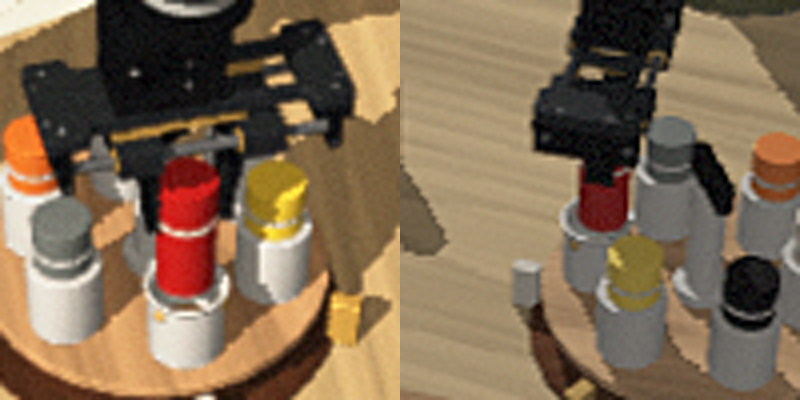

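The side crop shows the pot's foot inside the mouth but a little too far back. The tool had still been settling and ended 2.6 mm beyond target, so I'll correct that.

Emit:
arm_command(series="-2.6 0.2 0 0 255;0 0 0 0 255;0 0 0 0 255;0 0 0 0 255;0 0 0 0 255")

```text
time_s: 7.12
tool_pos: [0.5634, 0.0481, 0.1596]
tool_rot: [-180.0, 0.0, 98.1]
force: [-0.0, -0.0, -1.8]
grip_width: 0.0393
grasp_force: 40.0
```

Emit:
arm_command(series="0 0 2 0 255;0 0 2 0 255;0 0 1 0 255;0 0 0 0 255;0 0 0 0 255")

```text
time_s: 7.53
tool_pos: [0.5633, 0.0481, 0.1544]
tool_rot: [-180.0, -0.0, 98.1]
force: [-0.1, -0.5, -2.7]
grip_width: 0.039
grasp_force: 40.0
```

Emit:
arm_command(series="0 0 1 0 255;0 0 1 0 255;0 0 1 0 255;0 0 1 0 255;0 0 0 0 255;0 0 0 0 255")

```text
time_s: 8.03
tool_pos: [0.5634, 0.0481, 0.1505]
tool_rot: [-180.0, 0.0, 98.1]
force: [-0.4, -0.7, -2.1]
grip_width: 0.0394
grasp_force: 40.0
```

Emit:
arm_command(series="0 0 1 0 255;0 0 1 0 255;0 0 1 0 255;0 0 0 0 255;0 0 0 0 255")

```text
time_s: 8.45
tool_pos: [0.5636, 0.0478, 0.1476]
tool_rot: [180.0, 0.0, 98.1]
force: [0.3, -0.7, -1.8]
grip_width: 0.039
grasp_force: 40.0
```

Emit:
arm_command(series="0 0 1 0 255;0 0 1 0 255;0 0 0 0 255;0 0 0 0 255")

```text
time_s: 8.78
tool_pos: [0.5637, 0.0479, 0.1458]
tool_rot: [180.0, 0.0, 98.1]
force: [-0.3, -2.2, 0.9]
grip_width: 0.0391
grasp_force: 40.0
```

Emit:
arm_command(series="0 0 1 0 255;0 0 1 0 255;0 0 0 0 255;0 0 0 0 255")

```text
time_s: 9.12
tool_pos: [0.5635, 0.048, 0.1434]
tool_rot: [180.0, 0.0, 98.1]
force: [0.6, -1.3, -0.4]
grip_width: 0.0391
grasp_force: 40.0
```

Emit:
arm_command(series="0 0 1 0 255;0 0 1 0 255;0 0 0 0 255;0 0 0 0 255")

```text
time_s: 9.45
tool_pos: [0.5634, 0.048, 0.1414]
tool_rot: [-180.0, 0.0, 98.1]
force: [1.5, -1.3, -2.3]
grip_width: 0.0395
grasp_force: 40.0
```

Emit:
arm_command(series="0 0 1 0 255;0 0 1 0 255;0 0 0 0 255;0 0 0 0 255")

```text
time_s: 9.78
tool_pos: [0.5634, 0.0481, 0.1394]
tool_rot: [-180.0, -0.0, 98.1]
force: [1.1, -2.6, -0.1]
grip_width: 0.0391
grasp_force: 40.0
```

Emit:
arm_command(series="0 0 1 0 255;0 0 1 0 255;0 0 0 0 255;0 0 0 0 255")

```text
time_s: 10.12
tool_pos: [0.5634, 0.0481, 0.1374]
tool_rot: [-180.0, 0.0, 98.1]
force: [1.8, -1.8, -1.2]
grip_width: 0.0395
grasp_force: 40.0
```

Emit:
arm_command(series="0 0 1 0 255;0 0 1 0 255;0 0 1 0 255")

```text
time_s: 10.37
tool_pos: [0.5634, 0.048, 0.1347]
tool_rot: [-180.0, 0.0, 98.1]
force: [-0.4, -2.6, 1.1]
grip_width: 0.0391
grasp_force: 40.0
```

Emit:
arm_command(series="0 0 1 0 255;0 0 1 0 255;0 0 1 0 255")

```text
time_s: 10.62
tool_pos: [0.5635, 0.048, 0.1316]
tool_rot: [180.0, 0.0, 98.1]
force: [0.2, -1.9, 1.6]
grip_width: 0.0394
grasp_force: 40.0
```

Emit:
arm_command(series="0 0 1 0 255;0 0 1 0 255")

```text
time_s: 10.78
tool_pos: [0.5634, 0.048, 0.1295]
tool_rot: [-180.0, 0.0, 98.1]
force: [1.0, -2.4, 1.0]
grip_width: 0.0395
grasp_force: 40.0
```

Emit:
arm_command(series="0 0 1 0 255;0 0 1 0 255")

```text
time_s: 10.95
tool_pos: [0.5634, 0.048, 0.1275]
tool_rot: [-180.0, 0.0, 98.1]
force: [0.9, -2.6, 1.9]
grip_width: 0.0391
grasp_force: 40.0
```

Emit:
arm_command(series="0 0 1 0 255;0 0 1 0 255")

```text
time_s: 11.12
tool_pos: [0.5636, 0.048, 0.1261]
tool_rot: [180.0, 0.0, 98.1]
force: [-1.8, -2.8, 9.0]
grip_width: 0.0393
grasp_force: 40.0
```

Emit:
arm_command(series="0 0 1 0 255;0 0 1 0 255")

```text
time_s: 11.28
tool_pos: [0.5641, 0.048, 0.1259]
tool_rot: [179.9, 0.1, 98.1]
force: [-4.1, -3.6, 18.5]
grip_width: 0.0389
grasp_force: 40.0
```

The push rose to about 21 N with the tool stalled at 0.126, so the pot is on the cork. I'll ease off, then open.

Emit:
arm_command(series="0 0 -1 0 255;0 0 0 0 255;0 0 0 0 255")

```text
time_s: 11.53
tool_pos: [0.5639, 0.048, 0.1261]
tool_rot: [179.9, 0.1, 98.1]
force: [-2.4, -2.9, 9.1]
grip_width: 0.0393
grasp_force: 40.0
```

Emit:
arm_command(series="0 0 0 0 120;0 0 0 0 100;0 0 0 0 80;0 0 0 0 80;0 0 0 0 80;0 0 0 0 80;0 0 -10 0 80;0 0 -25 0 80;0 0 -35 0 80;0 0 -35 0 80;0 0 -20 0 60;0 0 0 0 0;0 0 0 0 0;0 0 0 0 0")

```text
time_s: 12.7
tool_pos: [0.5629, 0.048, 0.2491]
tool_rot: [-179.9, 0.0, 98.1]
force: [-0.5, -0.1, -0.8]
grip_width: 0.0784
grasp_force: 0.0
```

Run:
```python
from h import *
np.set_printoptions(precision=4,suppress=True)
o=telemetry.get_obs();P=pose("wrist",o);im=cams.read_camera("wrist")
np.save("p4.npy",np.array([o["tool_pos"],o["tool_rot"]]))
cv2.imwrite("pics/w4.png",im);cv2.imwrite("pics/side4.png",cams.read_camera("side"))
print(o["tool_pos"],o["tool_rot"],o["force"],o["qpos"])
for n,X in [("knob",(.5528,.1324,.174)),("pot",(.5634,.0468,.159)),("mouth",(.5634,.0468,.103))]: print(n,proj(P,X))
```

```text
[0.5629 0.048  0.2491] [-179.9414    0.0077   98.0824] [-0.4602 -0.1385 -0.8151] [ 27.9882  10.6192 -40.1766  92.0507   6.9393  79.9291  -4.8451]
knob [255.9816  97.9208]
pot [254.1799 190.4228]
mouth [254.2093 177.1916]
```

View pics/w4.png

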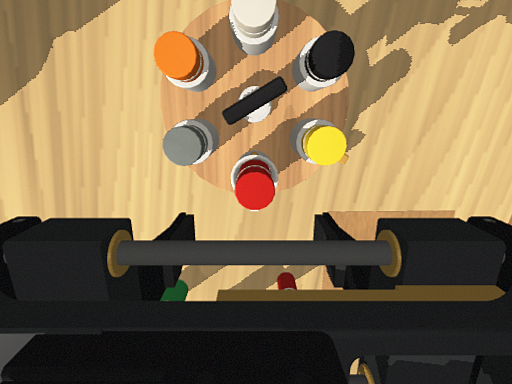

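The red pot sits upright and centred at (255,188), top visible. The knob bar is centred at (255,100), running from (226,118) to (285,84). I'll fit its orientation.

Run:
```python
from h import *
np.set_printoptions(precision=4,suppress=True)
im=cv2.imread("pics/w4.png")
p=np.load("p4.npy");P=pose("wrist",{"tool_pos":p[0],"tool_rot":p[1]})
m=(im.max(2)<60).astype(np.uint8);m[:,:215]=0;m[:,295:]=0;m[:60]=0;m[140:]=0
n,l,s,c=cv2.connectedComponentsWithStats(m);i=1+np.argmax(s[1:,4]);print(s[i])
ys,xs=np.where(l==i);box=cv2.boxPoints(cv2.minAreaRect(np.c_[xs,ys].astype(np.float32)));print(box)
W=np.array([atz(P,b,.174)[:2] for b in box]);print(W.mean(0))
e=[W[1]-W[0],W[2]-W[1]]
for v in e: print(np.linalg.norm(v),np.degrees(np.arctan2(v[1],v[0])))
# pot top
q=im.astype(int);m=((q[...,2]>170)&(q[...,1]<70)&(q[...,0]<70)).astype(np.uint8)
n,l,s,c=cv2.connectedComponentsWithStats(m);i=1+np.argmax(s[1:,4]);print(s[i],atz(P,c[i],.159))
```

```text
[ 223   77   64   48 1125]
[[220.5021 111.691 ]
 [279.6996  75.2618]
 [288.4893  89.5451]
 [229.2918 125.9743]]
[0.5515 0.1297]
0.058003683571239424 38.19545946008038
0.013568618985373027 -47.41189499025378
[ 235  172   39   38 1148] [0.5636 0.0469 0.159 ]
```

Emit:
arm_command(series="20 0 0 0 0;30 0.6 0 0 0;24 0 0 0 0;9.6 0 0 0 0;0 0 0 0.1 0;0 0 0 0.1163 0;0 0 0 0.1163 0;0 0 0 0.1163 0;0 0 0 0.1163 0;0 0 0 0.1163 0;0 0 0 0.1163 0;0 0 0 0.1163 0;0 0 0 0.1163 0;0 0 0 0.018 0;0 0 0 0 0;0 0 0 0 0;0 0 0 0 0")

```text
time_s: 14.22
tool_pos: [0.5522, 0.1307, 0.2493]
tool_rot: [-180.0, 0.0, 38.1]
force: [0.7, 0.3, -0.4]
grip_width: 0.0872
grasp_force: 0.0
```

Emit:
arm_command(series="0 0 20 0 0;0 0 30 0 0;0 0 25 0 0;0 0 15 0 0;0 0 8 0 0;0 0 4 0 0;0 0 0 0 0;0 0 0 0 0", squeeze=20)

```text
time_s: 14.88
tool_pos: [0.553, 0.1312, 0.1486]
tool_rot: [180.0, -0.1, 38.0]
force: [-0.8, 0.1, 0.1]
grip_width: 0.0869
grasp_force: 0.0
```

Emit:
arm_command(series="0 0 0 0 100;0 0 0 0 160;0 0 0 0 190;0 0 0 0 205;0 0 0 0 215;0 0 0 0 255;0 0 0 0 255;0 0 0 0 255;0 0 0 0 255")

```text
time_s: 15.63
tool_pos: [0.5522, 0.131, 0.1476]
tool_rot: [180.0, 0.0, 38.0]
force: [0.7, 0.1, 0.1]
grip_width: 0.0346
grasp_force: 0.0
```

Run:
```python
from h import *
o=telemetry.get_obs();print(o["tool_pos"],o["tool_rot"],o["force"],o["wrist_torque"],o["grip_width"],o["grasp_force"])
```

```text
[0.55222759 0.13096128 0.14756006] [1.79999771e+02 8.06112719e-03 3.80122876e+01] [0.73268258 0.09952284 0.0693856 ] [-0.05631229  0.00531577  0.02737666] 0.03460630753202357 0.0
```

Emit:
arm_command(series="0 0 0 0 255;0 0 0 0 255;0 0 0 0 255;0 0 0 0 255;0 0 0 0 255;0 0 0 0 255")

```text
time_s: 16.13
tool_pos: [0.5521, 0.1311, 0.1476]
tool_rot: [-180.0, 0.0, 38.0]
force: [-1.2, 0.8, -0.3]
grip_width: 0.0266
grasp_force: 20.0
```

The fingers stopped at 26.6 mm, so the tips are on the 28 mm stem rather than the 14 mm bar. I'll open, rise and close again.

Emit:
arm_command(series="0 0 0 0 150;0 0 0 0 130;0 0 0 0 130;0 0 0 0 130;0 0 -3 0 130;0 0 -3 0 130;0 0 0 0 130;0 0 0 0 255;0 0 0 0 255;0 0 0 0 255;0 0 0 0 255;0 0 0 0 255;0 0 0 0 255;0 0 0 0 255;0 0 0 0 255")

```text
time_s: 17.38
tool_pos: [0.5521, 0.1311, 0.1535]
tool_rot: [-180.0, 0.0, 38.0]
force: [-0.2, 0.3, -0.5]
grip_width: 0.014
grasp_force: 20.0
```

Emit:
arm_command(series="0 0 0 0 255;0 0 0 -0.03 255;0 0 0 -0.06 255;0 0 0 -0.06 255;0 0 0 -0.06 255;0 0 0 -0.06 255;0 0 0 -0.06 255;0 0 0 -0.06 255;0 0 0 -0.06 255;0 0 0 -0.06 255;0 0 0 -0.06 255;0 0 0 -0.06 255;0 0 0 -0.06 255;0 0 0 -0.06 255;0 0 0 -0.06 255;0 0 0 -0.06 255;0 0 0 -0.06 255;0 0 0 -0.06 255;0 0 0 -0.05 255;0 0 0 0 255", squeeze=40)

```text
time_s: 19.05
tool_pos: [0.5511, 0.1315, 0.1535]
tool_rot: [-179.9, -0.0, 97.7]
force: [-4.9, 1.0, 3.2]
grip_width: 0.0139
grasp_force: 40.0
```

Run:
```python
from h import *
o=telemetry.get_obs();print(o["tool_pos"],o["tool_rot"],o["force"],o["wrist_torque"],o["grip_width"],o["grasp_force"])
```

```text
[0.55114112 0.1314644  0.15353167] [-1.79874968e+02 -1.86684285e-02  9.77156447e+01] [-4.87590385  0.99413685  3.22973358] [0.19623141 0.7184223  0.18632179] 0.0138912200307413 40.01329064369202
```

Turned 59.7°. I'll release the knob, let the detent settle, rise and look.

Emit:
arm_command(series="0 0 0 0 255;0 0 0 0 255;0 0 0 0 220;0 0 0 0 190;0 0 0 0 160;0 0 0 0 130;0 0 0 0 130;0 0 0 0 130;0 0 -5 0 130;0 0 -15 0 130;0 0 -30 0 130;0 0 -35 0 130;-25 0 -25 0 130;-30 0 0 0 130;-30 0 0 0 130;0 0 0 0 130;0 0 0 0 130;0 0 0 0 130")

```text
time_s: 20.55
tool_pos: [0.5635, 0.0471, 0.2638]
tool_rot: [180.0, -0.0, 97.6]
force: [-1.0, 0.8, 0.2]
grip_width: 0.0427
grasp_force: 0.0
```

Run:
```python
from h import *
np.set_printoptions(precision=4,suppress=True)
o=telemetry.get_obs();P=pose("wrist",o);im=cams.read_camera("wrist");s=cams.read_camera("side")
print(o["tool_pos"],o["tool_rot"],o["force"])
q=im.astype(int);m=((q[...,2]>150)&(q[...,1]<70)&(q[...,0]<70)).astype(np.uint8)
n,l,st,c=cv2.connectedComponentsWithStats(m)
for i in range(1,n):
    if st[i,4]>100:
        X=atz(P,c[i],.159);d=X[:2]-[.5518,.1310];print(st[i],X,np.linalg.norm(d),np.degrees(np.arctan2(d[1],d[0])))
f=lambda i:cv2.resize(i,(400,400),interpolation=cv2.INTER_CUBIC)
cv2.imwrite("pics/c5.png",np.hstack([f(im[0:220,146:366]),f(s[100:220,200:320])]))
```

```text
[0.5635 0.0471 0.2638] [179.9891  -0.0317  97.5845] [-1.0035  0.8158  0.2116]
[ 303  125   44   39 1288] [0.6286 0.099  0.159 ] 0.08320439474845688 -22.637022895937633
```

View pics/c5.png

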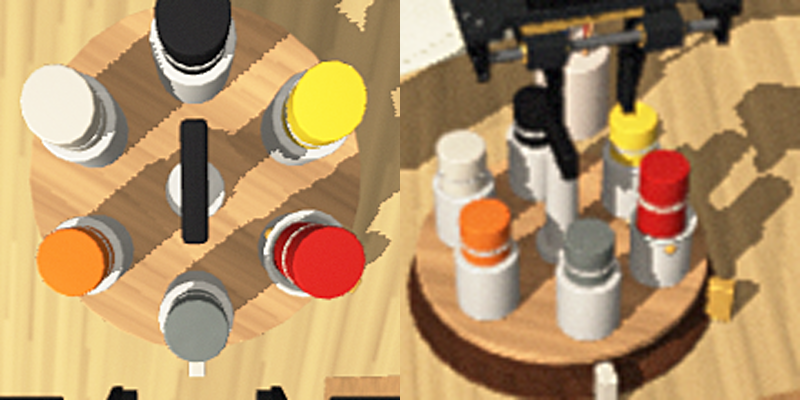

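The red pot stands upright at the brass pointer, at -22.6° against -22° expected. The knob is at its click, and the robot is clear of everything.

```bash
python3 -c "
from cell import env
print(env.sign_off())"
```

```text
the job is handed in; nothing more can be done
None
```

The red pot was pressed home on its cork seat and released, the carousel was turned one click counter-clockwise so the pot stands at the brass pointer, and the job is handed in; the hand-in returned no verdict.

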